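# Lock a filter pot with its slipping clutch handle

### The job

Lock the lid of the short, wide filter pot: turn its black wing handle clockwise (seen from above) until the lid comes up against its stop and the handle slips on it, stop once it has slipped by about 20 degrees (never more than 40), and let go. Leave the tall, narrow pot's handle alone.

Things in the scene. Friction and masses are not known exactly. Their poses are not given: they have to be found in the camera images.
- pot_grip (a point): grip point of the short, wide steel pot's wing handle: a black upright bar 50 mm long, 14 mm thick. Point in its middle, on the vertical turning axis, 16 mm below the bar's top, 20 mm above its round hub, 30 mm above the lid. z up, x along the bar: grip across y. White line on the top's -x half. Pot 80 mm across, 70 mm high to the lid's top, screwed down.
- pot_lid (a joint): turn of the short pot's aluminium bayonet lid, rad, growing clockwise seen from above: 0 unlocked, 1.2 locked, where the lug on its rim meets the dark stop block on the pot's rim and it can go no farther. It starts 0.5 to 0.9 short of locked, turns lightly (0.04 N m), carried by the handle, and stays where left.
- pot_handle (a joint): slip of the handle on the short pot's lid, rad, growing clockwise seen from above; 0 at the start (white line towards the lid's lug), never below. The clutch holds up to 0.2 N m, so the handle carries the lid until it is locked; after that the handle slips round on the standing lid at a steady 0.2 N m and stays where left.
- tall_end (a point): top corner, at the white-lined end, of the like wing handle on the tall, narrow steel pot (54 mm across, 163 mm high with its handle, screwed down), 25 mm out from that handle's vertical axis. This handle turns lightly and must not be turned. Either pot may stand left or right of the other, 0.17 m or more apart. To the left of both stands a centrifuge, its open lid 0.26 m high: cross above it.

How it is judged:
At the end, for the whole second after the job is handed in: The short pot's lid is locked against its stop (lid joint above 1.14 rad), its handle has slipped on the lid by between 0.09 and 0.70 rad (5 to 40 degrees), and the tall pot's handle has not been turned (its end within 10 mm of where it was) (value of joint pot_lid above 1.14 rad and value of joint pot_handle between 0.09 and 0.7 rad and distance of tall_end from where it was at the start of the episode below 0.01 m); the robot touches nothing.
It fails at once if the clutch was wound on: the handle slipped more than 0.70 rad (40 degrees) (value of joint pot_handle above 0.7 rad).
It fails at once if the tall pot's handle was turned by more than 10 mm at its end (distance of tall_end from where it was at the start of the episode above 0.01 m).
It also fails if it takes over 35 s, if anything falls off the work surface, if the arm or the gripper's body presses on something with over 40 N, if the wrist force passes 120 N, or if a joint passes its speed limit or range.

### The arm

A 6-joint arm with a two-finger parallel gripper is mounted at the origin on a cart in front of the work surface, level with it; the furniture and walls round the work are solid. World frame = base frame: x ahead of the robot, y to its left, z up, the work surface at z = 0. Lengths are in m, angles in rad, forces in N, time in s.
With the tool pointing down it reaches from about 0.275 to 0.85 m from the base axis. Payload 19 kg.
Tool frame: the origin (TCP) lies at the very end of the fingers, on their centre line; the grasp point (between the pads) lies ctrl.hold_point_z behind it (ctrl.hold_point_z is the distance from the TCP to the grasp point, in m); z points along the fingers, y is the line along which they close (so a half turn about z gives the same grasp; the last joint's range is limited). The gripper opens to 85 mm and grips with 20 to 120 N. Pads are 22 mm wide; open, the fingers measure 114 mm over their backs; the gripper's body (76 mm by 85 mm) begins 54 mm behind the grasp point. The pads swing forward as they close: fully open they stand 13 mm farther back than shut.
Start: joints at [1.203, 0.15, 1.437, -0, 1.554, -0.134], TCP at [0.133, 0.559, 0.231] pointing down, gripper open.
Joint ranges: [-2.8, 2.8], [-0.68, 2.1], [0.12, 2.68], [-1.39, 4.53], [0.16, 2.79], [-2.81, 2.81]. Speed limits (rad/s): [1.89, 1.89, 2.22, 3.01, 3.01, 3.01].

### API

Orientations are given as a rotation vector (axis times angle).
In Python, from bench import ctrl gives the robot as it stands.
- The arm moves only by the tool arm_command, never from a script. Its argument "series" is a list of rows, each a list of 3 entries, a list of its own where there are three numbers: the finger opening in m, from 0 to 0.0854, then the shift along the tool's x, y, z in m, then the turn about the tool's z in degrees. In form: [[fingers, [tx, ty, tz], yaw], ...]. A call has 1 to 5 rows; each row is the pose to reach, as a shift and turn from the pose commanded when the call began, along the tool's axes at that moment; what a row does not reach only later rows make up. A row lasts 1/8 s, in which the tool goes at most 62.5 mm and 10.7 degrees, less where a joint would pass 70% of its speed; a pose out of reach is approached as far as the arm can. A call with a gripper value outside its range is refused whole. The fingers move at their own pace and stop on an object; the grip force is fixed at half the most. Time passes only in rows, so rows that repeat a pose let the fingers close. It gives the time, the measured TCP pose, the force and the opening at its end, in the units of the state.
- ctrl.sense(): the state, without advancing time (a new reading comes with each control period).
- ctrl.get_image(name): name is "side" or "top" or "wrist"; returns a dict with "pixels" (480x640x3 uint8, red, green, blue), "intrinsics" (3x3 intrinsics, pixels), "position" and "rotation" of the camera in the world; the wrist camera has in their place "hand_eye" (4x4, takes a point from camera to tool coordinates, whose origin is the TCP and whose axes are the flange's). Camera axes: x right, y down, z forward; pixel columns grow to the right and rows downward; lengths in m; the calibration is good to about 2 mm. A picture is of the moment at which its call begins: read the wrist's pose just before it. There is no depth.
- ctrl.close_job(): hands the job in, once; it reports no verdict.
Trained networks look in a picture, given as the dict that the camera call returned (one of the last four; its "shot" number tells which), for a name from the list of things; names that differ only in an ending like _2 or _b are one class to them, and where a whole thing is asked for, a point or a joint stands for the part that bears it (a point fixed in the world has none). Each returns a list of dicts, best first, with "p" (0 to 1); they miss things now and then, are a little off and sometimes report something else, mostly with a low value. They report only what shows in the picture. A call takes as long as a camera call.
- ctrl.boxes_of(name, picture): "bbox" ([left, top, right, bottom] in pixels, round what is visible of it).
The state is a dict: "clock": time; "q": joint angles; "joint_velocities": joint speeds; "joint_torque": joint torques, N m; "ee_pos": TCP position; "tool_rot": TCP orientation; "contact_force": force on the tool from outside, world axes, zero at the start; "ft_torque": the same for the moment, N m; "gripper_width": finger opening in m.
Only numpy, scipy, OpenCV 4.12 (cv2) and the standard library are available. Lean on these libraries where they do the work, as an engineer would, in place of code of your own. Each camera call takes 0.05 s, during which the arm holds its last target. There are 200 camera calls.

## Working session

There is one attempt and no reset: what is moved stays moved. The work goes in short steps, Python scripts to look and compute and a tool call to move; the robot and the scene stay as the last step left them, time stands still between calls to the robot, and variables do not carry over. Pictures are saved under pics/ and viewed, on a budget of 10 in all, crops included, one or two more only if the job needs it, and the job is handed in when it is done.

Besides the shell and the picture viewer there is one more tool, called as a command line: name --argument value ..., lists and objects as JSON in quotes. arm_command: Moves the arm, as the interface text tells. Its arguments: {"type":"object","properties":{"series":{"type":"array","items":{"type":"array"}}},"required":["series"]}

```bash
mkdir -p pics; ls; python3 - <<'E'
from bench import ctrl
import cv2,numpy as np
s=ctrl.sense();print(s['clock'],s['ee_pos'],s['tool_rot'],ctrl.hold_point_z)
for n in('top','side'):
    im=ctrl.get_image(n);cv2.imwrite(f'pics/{n}1.png',im['pixels'][:,:,::-1])
    print(n,im['intrinsics'],im['position'],im['rotation'])
    for o in('pot_grip','pot_lid','pot_handle','tall_end'):
        print(o,[(np.round(b['bbox']),round(b['p'],2)) for b in ctrl.boxes_of(o,im)][:3])
E
```

```text
pics
0.0 [0.13313463 0.55913043 0.23070179] [-3.66366995e-01 -3.11982550e+00  1.76994023e-03] 0.0187
top [[526.20655458   0.         322.17579695]
 [  0.         526.20655458 244.14224267]
 [  0.           0.           1.        ]] [ 0.38769281 -0.18900679  0.99938825] [-2.18906939  2.12467499 -0.18112996]
pot_grip [(array([220., 233., 248., 259.]), 0.56)]
pot_lid [(array([217., 226., 263., 271.]), 0.68)]
pot_handle [(array([218., 235., 250., 257.]), 0.81)]
tall_end [(array([372., 262., 406., 295.]), 0.62)]
side [[530.51814831   0.         322.43118472]
 [  0.         530.51814831 230.43910299]
 [  0.           0.           1.        ]] [ 0.34172026 -0.9393523   0.51526138] [-2.04812075  0.20525374 -0.15769026]
pot_grip [(array([296., 190., 317., 223.]), 0.84)]
pot_lid [(array([285., 192., 330., 234.]), 0.57), (array([299., 190., 316., 221.]), 0.2)]
pot_handle [(array([298., 190., 316., 223.]), 0.72)]
tall_end [(array([291., 238., 328., 294.]), 0.83)]
```

```bash
cat >h.py <<'E'
import numpy as np
from scipy.spatial.transform import Rotation as R
def ray(im,u,v,z):
    d=np.linalg.inv(im['intrinsics'])@[u,v,1]
    r=np.asarray(im['rotation']);r=R.from_rotvec(r).as_matrix() if r.shape==(3,) else r
    d=r@d;p=np.asarray(im['position']);return p+d*(z-p[2])/d[2]
def wristcam(im,s):
    T=np.eye(4);T[:3,:3]=R.from_rotvec(s['tool_rot']).as_matrix();T[:3,3]=s['ee_pos']
    W=T@im['hand_eye'];return dict(im,position=W[:3,3],rotation=W[:3,:3])
E
python3 - <<'E'
from h import *
import cv2
from bench import ctrl
im=ctrl.get_image('top')
print(ray(im,234,246,.11),ray(im,240,248.5,.07),ray(im,389,278,.155))
s=ctrl.sense();print(R.from_rotvec(s['tool_rot']).as_matrix().round(3))
a=cv2.resize(cv2.imread('pics/top1.png')[180:330,180:430],(750,450),interpolation=cv2.INTER_CUBIC)
cv2.imwrite('pics/t2.png',a)
E
```

```text
[ 0.50938301 -0.05809764  0.11      ] [ 0.51071233 -0.06305197  0.07      ] [ 0.45904875 -0.31620713  0.155     ]
[[-0.973  0.232 -0.   ]
 [ 0.232  0.973 -0.   ]
 [ 0.    -0.    -1.   ]]
```

View pics/t2.png

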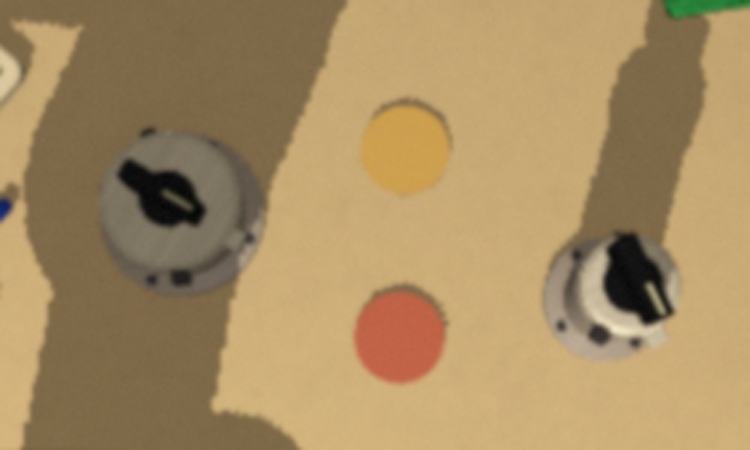

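View pics/side1.png

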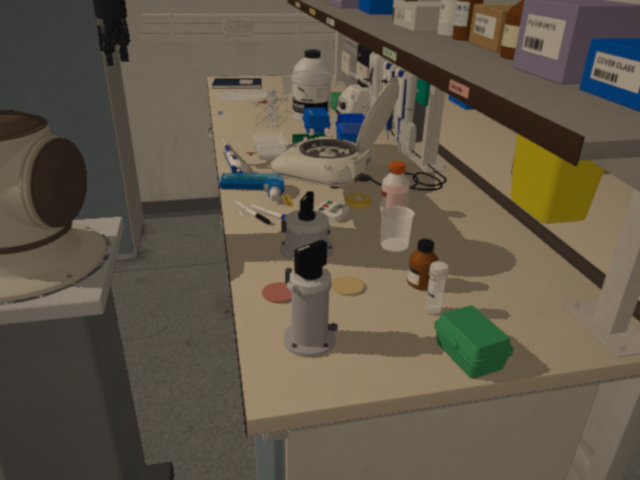

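The top crop shows the short pot's handle at about (234,245) in the full image, with its white line pointing lower-right. The lug is lower-right and the dark stop at the bottom, roughly 45–50° clockwise from the lug. The tall pot is on the right at about (389,278). The side view shows the short pot behind the tall one and the centrifuge farther left. I'll rise first, then cross.

arm_command --series '[[0.085,[0,0,-0.06],0],[0.085,[0,0,-0.1],0],[0.085,[-0.04,-0.04,-0.1],10],[0.085,[-0.08,-0.08,-0.1],20],[0.085,[-0.12,-0.12,-0.1],30]]'

```text
clock: 1.18
ee_pos: [0.2227, 0.4133, 0.3313]
tool_rot: [1.169, 2.916, 0.0]
contact_force: [1.6, 0.6, 0.7]
gripper_width: 0.0848
```

arm_command --series '[[0.085,[-0.059,-0.016,0],8],[0.085,[-0.118,-0.032,0],16],[0.085,[-0.178,-0.049,0],24],[0.085,[-0.237,-0.065,0],32],[0.085,[-0.296,-0.081,0],40]]'

```text
clock: 1.8
ee_pos: [0.3821, 0.1507, 0.3316]
tool_rot: [2.095, 2.34, 0.001]
contact_force: [0.4, 0.4, 0.1]
gripper_width: 0.0851
```

arm_command --series '[[0.085,[-0.055,0.025,0],9],[0.085,[-0.11,0.05,0],18],[0.085,[-0.165,0.075,0],27],[0.085,[-0.223,0.102,0.03],36],[0.085,[-0.223,0.102,0.06],36]]'

```text
clock: 2.42
ee_pos: [0.5097, -0.0602, 0.2701]
tool_rot: [2.717, 1.577, -0.001]
contact_force: [0.2, 0.6, -0.1]
gripper_width: 0.0853
```

```bash
python3 - <<'E'
from h import *
import cv2
from bench import ctrl
s=ctrl.sense();im=wristcam(ctrl.get_image('wrist'),s)
cv2.imwrite('pics/w1.png',im['pixels'][:,:,::-1])
print(s['clock'],s['ee_pos'],s['tool_rot'],s['q'],s['ft_torque'])
print(im['position'],im['rotation'].round(2))
for o in('pot_grip','pot_lid','pot_handle'):
  for b in ctrl.boxes_of(o,im)[:2]:
    B=b['bbox'];print(o,np.round(B),round(b['p'],2),ray(im,(B[0]+B[2])/2,(B[1]+B[3])/2,.11))
E
```

```text
2.425 [ 0.50973381 -0.06019394  0.27007132] [ 2.71676473e+00  1.57699338e+00 -6.27431029e-04] [-2.67421156e-01  1.07531968e-02  1.51035023e+00 -4.95804295e-04
  1.62055557e+00  2.51483580e-01] [ 0.02825233 -0.03499875 -0.00389014]
[0.54906052 0.00803804 0.41097305] [[ 0.87 -0.47 -0.15]
 [-0.5  -0.83 -0.27]
 [ 0.    0.31 -0.95]]
pot_grip [303. 168. 344. 239.] 0.9 [ 0.51608317 -0.05384067  0.11      ]
pot_grip [273. 143. 370. 250.] 0.53 [ 0.51777087 -0.04878564  0.11      ]
pot_lid [274. 145. 373. 249.] 0.94 [ 0.51889151 -0.04964045  0.11      ]
pot_handle [303. 166. 343. 236.] 0.96 [ 0.51695599 -0.05207998  0.11      ]
```

View pics/w1.png

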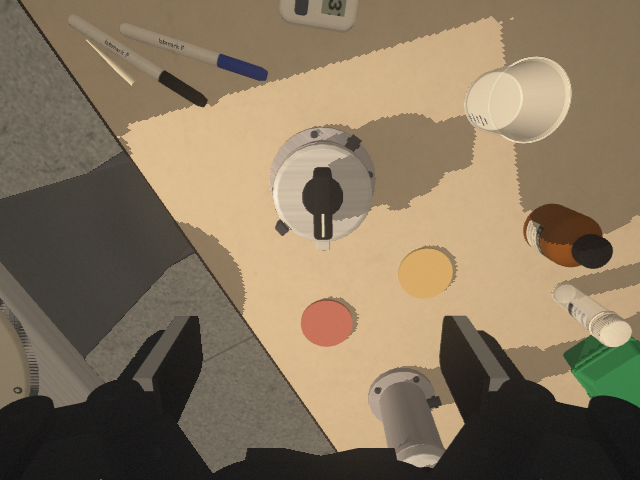

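The handle is seen upright at (322,167)–(323,240). Its lug is at (323,245), and the stop block at (282,228) is about 45° clockwise of the lug.

```bash
python3 - <<'E'
from h import *
from bench import ctrl
s=ctrl.sense();im=wristcam(ctrl.get_image('wrist'),s)
a=ray(im,322,168,.116);b=ray(im,323,240,.116);m=(a+b)/2
print(a,b,m,np.linalg.norm(a-b))
t=R.from_rotvec(s['tool_rot']).as_matrix()
g=np.array([m[0],m[1],.100-ctrl.hold_point_z])
print('shift',t.T@(g-s['ee_pos']),'bar dir in tool',t.T@(b-a))
E
```

```text
[ 0.52712976 -0.02651943  0.116     ] [ 0.50148171 -0.07378043  0.116     ] [ 0.51430573 -0.05014993  0.116     ] 0.05377197232070036
shift [0.00878618 0.00186941 0.19080139] bar dir in tool [-5.37655263e-02  8.32580386e-04  4.40962832e-07]
```

arm_command --series '[[0.085,[0.003,0.001,0.05],0],[0.085,[0.005,0.001,0.1],0],[0.085,[0.005,0.001,0.12],0],[0.085,[0.005,0.001,0.12],0]]'

```text
clock: 3.18
ee_pos: [0.5118, -0.0526, 0.1519]
tool_rot: [2.711, 1.587, -0.0]
contact_force: [0.5, -0.3, 0.5]
gripper_width: 0.0849
```

```bash
python3 - <<'E'
from h import *
import cv2
from bench import ctrl
s=ctrl.sense();im=wristcam(ctrl.get_image('wrist'),s)
cv2.imwrite('pics/w2.png',im['pixels'][:,:,::-1])
print(s['ee_pos'],s['contact_force'])
K=im['intrinsics'];t=R.from_rotvec(s['tool_rot']).as_matrix();print(K[0])
for o in('pot_handle','pot_grip'):
  for b in ctrl.boxes_of(o,im)[:1]:
    B=b['bbox'];print(o,np.round(B),round(b['p'],2))
    for v in(B[1],B[3]):print((t.T@(ray(im,(B[0]+B[2])/2,v,.116)-s['ee_pos'])).round(4))
E
```

```text
[ 0.51184388 -0.05263078  0.15191687] [ 0.54812143 -0.25369416  0.45625107]
[416.80443569   0.         320.59652063]
pot_handle [297. 214. 356. 326.] 0.77
[0.0329 0.0029 0.0359]
[-0.022   0.0032  0.0359]
pot_grip [296. 214. 359. 330.] 0.75
[0.0332 0.0033 0.0359]
[-0.0244  0.0036  0.0359]
```

View pics/w2.png

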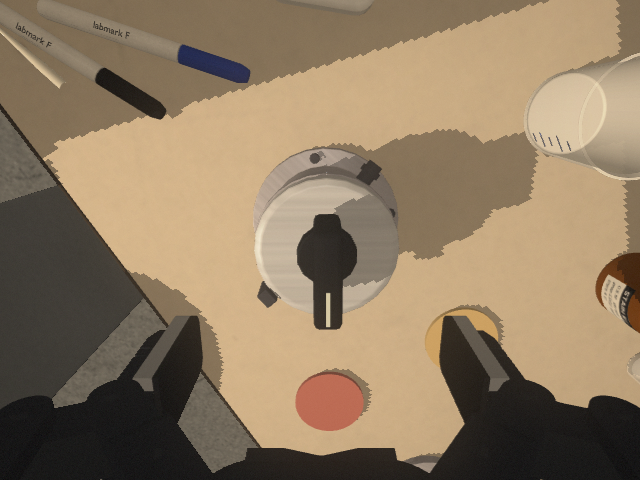

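The handle is centred at x≈328, with its white end at row 328. It needs about 2–3 mm of correction. I'll grip slightly high so the fingers clear the hub.

arm_command --series '[[0.085,[0.002,0.003,0.03],0],[0.07,[0.002,0.003,0.06],0],[0.04,[0.002,0.003,0.066],0],[0.0,[0.002,0.003,0.066],0],[0.0,[0.002,0.003,0.066],0]]'

```text
clock: 3.95
ee_pos: [0.5162, -0.0532, 0.0869]
tool_rot: [2.711, 1.584, 0.002]
contact_force: [-0.9, 1.3, 1.1]
gripper_width: 0.0155
```

arm_command --series '[[0.0,[0,0,0],0],[0.0,[0,0,0],0],[0.0,[0,0,0],0],[0.0,[0,0,0],0]]'

```text
clock: 4.45
ee_pos: [0.5158, -0.0529, 0.087]
tool_rot: [2.712, 1.585, 0.002]
contact_force: [-6.4, 3.9, 11.3]
gripper_width: 0.013
```

```bash
cat >st.py <<'E'
from h import *
from bench import ctrl
s=ctrl.sense();M=R.from_rotvec(s['tool_rot']).as_matrix()
print(s['clock'],s['ee_pos'].round(4),'yang',np.degrees(np.arctan2(M[1,1],M[0,1])).round(2),'F',np.round(s['contact_force'],1),'T',np.round(s['ft_torque'],3),s['gripper_width'],'q6',s['q'][5])
E
python3 st.py
```

```text
4.45 [ 0.5158 -0.0529  0.087 ] yang -29.39 F [-6.4  3.9 11.3] T [ 0.585  1.098 -0.04 ] 0.012962443362110318 q6 0.26179665248967626
```

arm_command --series '[[0,[0,0,0],5],[0,[0,0,0],10],[0,[0,0,0],15],[0,[0,0,0],20],[0,[0,0,0],20]]'

```text
clock: 5.08
ee_pos: [0.5164, -0.0535, 0.087]
tool_rot: [2.945, 1.087, 0.003]
contact_force: [0.1, -1.1, 6.4]
gripper_width: 0.0131
```

```bash
python3 st.py
```

```text
5.075 [ 0.5164 -0.0535  0.087 ] yang -49.48 F [ 0.1 -1.1  6.4] T [-0.347  0.071 -0.042] 0.013067159976472969 q6 0.61229030451721
```

arm_command --series '[[0,[0,0,0],3],[0,[0,0,0],6],[0,[0,0,0],9]]'

```text
clock: 5.45
ee_pos: [0.5166, -0.0538, 0.0871]
tool_rot: [3.021, 0.852, 0.004]
contact_force: [1.6, -4.8, 4.5]
gripper_width: 0.0127
```

```bash
python3 st.py
```

```text
5.45 [ 0.5166 -0.0538  0.0871] yang -58.5 F [ 1.6 -4.8  4.5] T [-0.957 -0.362  0.027] 0.012701802485204102 q6 0.7695858698906831
```

arm_command --series '[[0,[0,0,0],3],[0,[0,0,0],6]]'

```text
clock: 5.7
ee_pos: [0.5167, -0.054, 0.0871]
tool_rot: [3.061, 0.693, 0.004]
contact_force: [3.8, -7.6, 3.7]
gripper_width: 0.0131
```

```bash
python3 st.py
```

```text
5.7 [ 0.5167 -0.054   0.0871] yang -64.49 F [ 3.8 -7.6  3.7] T [-1.303 -0.453  0.013] 0.013078542676160132 q6 0.874288716556212
```

arm_command --series '[[0,[0,0,0],3],[0,[0,0,0],5]]'

```text
clock: 5.95
ee_pos: [0.5168, -0.0542, 0.0871]
tool_rot: [3.088, 0.559, 0.005]
contact_force: [4.4, -7.6, 4.1]
gripper_width: 0.0132
```

```bash
python3 st.py
```

```text
5.95 [ 0.5168 -0.0542  0.0871] yang -69.48 F [ 4.4 -7.6  4.1] T [-1.554 -0.551  0.256] 0.013206791929372515 q6 0.961196007252076
```

arm_command --series '[[0,[0,0,0],3],[0,[0,0,0],5]]'

```text
clock: 6.2
ee_pos: [0.5168, -0.0545, 0.0871]
tool_rot: [3.109, 0.424, 0.005]
contact_force: [2.5, -10.9, 3.3]
gripper_width: 0.0134
```

```bash
python3 st.py; python3 - <<'E'
from bench import ctrl
import cv2
im=ctrl.get_image('wrist');cv2.imwrite('pics/w3.png',im['pixels'][:,:,::-1])
E
```

```text
6.2 [ 0.5168 -0.0545  0.0871] yang -74.48 F [  2.5 -10.9   3.3] T [-1.956 -0.652  0.229] 0.01341600917058421 q6 1.0484159194862896
```

View pics/w3.png

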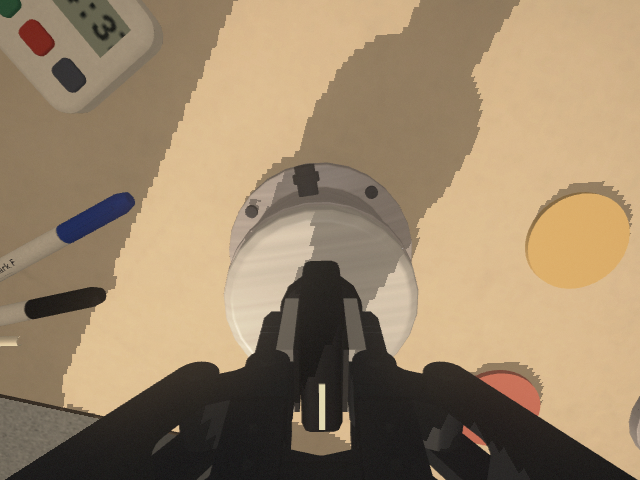

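Torque jumped from about 0.01 to 0.25 N·m between 35° and 40° of turn and then held at 0.23. The lid is on its stop and the clutch is slipping, by 5–10° so far. The image shows the bar still square in the pads; the lug and stop are hidden behind the gripper. I'll turn 12° more.

arm_command --series '[[0,[0,0,0],4],[0,[0,0,0],8],[0,[0,0,0],12],[0,[0,0,0],12]]'

```text
clock: 6.75
ee_pos: [0.5169, -0.0549, 0.0871]
tool_rot: [3.136, 0.097, 0.006]
contact_force: [4.7, -14.2, 1.9]
gripper_width: 0.0132
```

```bash
python3 st.py
```

```text
6.75 [ 0.5169 -0.0549  0.0871] yang -86.47 F [  4.7 -14.2   1.9] T [-2.684 -0.673 -0.056] 0.013189915195645635 q6 1.2577021499387455
```

arm_command --series '[[0.03,[0,0,0],0],[0.06,[0,0,0],0],[0.085,[0,0,0],0],[0.085,[0,0,0],0],[0.085,[0,0,0],0]]'

```text
clock: 7.38
ee_pos: [0.5154, -0.053, 0.0853]
tool_rot: [3.14, 0.099, -0.0]
contact_force: [-0.8, 0.2, -0.4]
gripper_width: 0.0853
```

arm_command --series '[[0.085,[0,0,-0.03],0],[0.085,[0,0,-0.08],0],[0.085,[0,0,-0.12],0],[0.085,[0,0,-0.12],0]]'

```text
clock: 7.88
ee_pos: [0.5165, -0.0533, 0.2083]
tool_rot: [3.139, 0.099, 0.007]
contact_force: [0.4, 0.1, -0.5]
gripper_width: 0.085
```

```bash
python3 st.py; python3 - <<'E'
from bench import ctrl
import cv2
im=ctrl.get_image('wrist');cv2.imwrite('pics/w4.png',im['pixels'][:,:,::-1])
im=ctrl.get_image('top');cv2.imwrite('pics/t3.png',cv2.resize(im['pixels'][180:330,180:430,::-1],(750,450),interpolation=cv2.INTER_CUBIC))
E
```

```text
7.875 [ 0.5165 -0.0533  0.2083] yang -86.39 F [ 0.4  0.1 -0.5] T [ 0.034  0.046 -0.011] 0.08498336791232573 q6 1.2565504343926188
```

View pics/w4.png

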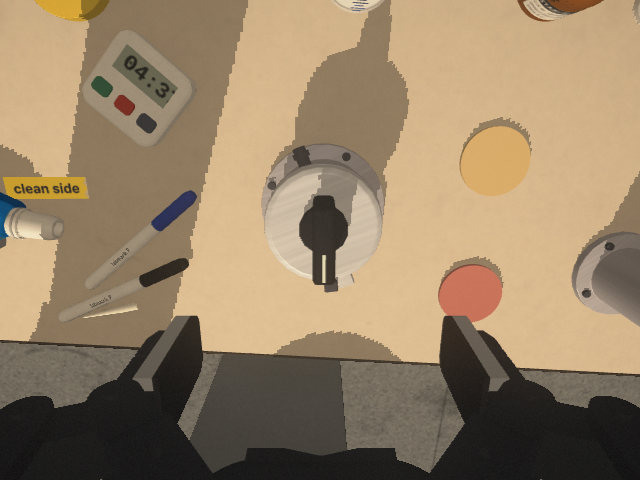

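View pics/t3.png

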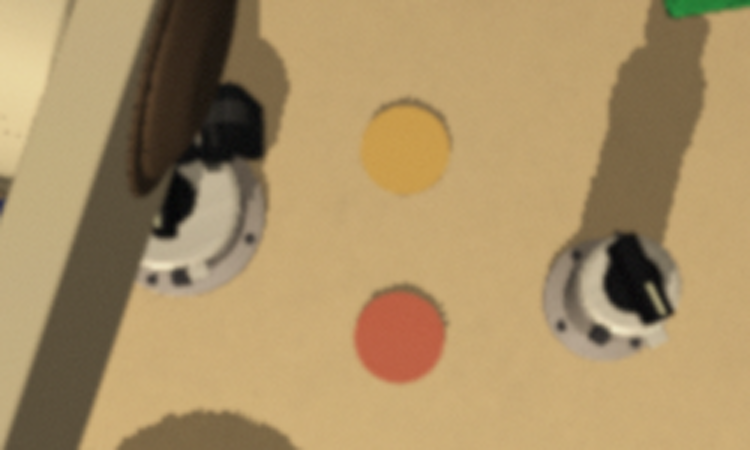

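The wrist view shows the handle free at (323,240). The lug at about (347,281) sits against the stop block at (331,285), and the white line is roughly 20° past the lug. The top view shows the lug touching the stop at (190,272) and the tall pot's handle unchanged. The gripper is clear, so I'll hand in.

```bash
python3 -c "
from bench import ctrl
print(ctrl.close_job())"
```

```text
the job is handed in; nothing more can be done
None
```

The short pot's lid is locked against its stop and its handle has slipped about 17–22°, inside the 5–40° limit. I handed the job in at about 8 s.

- **Turning:** I gripped the short pot's wing handle and turned it 57° clockwise in total. The turning torque jumped from about 0.01 to 0.25 N·m between 35° and 40°, which marks the stop and the start of slip. I turned on to 57°, opened the fingers and rose about 12 cm clear.
- **Last checks:** The wrist and top views show the lug against the stop block, and the wrist view puts the white line roughly 20–25° past the lug. The tall pot's handle looks unchanged in the top view, and the force on the tool is near zero.
- **What was off:** While I turned, the side force on the gripper grew to about 15 N, because the grip was a millimetre or two off the handle's axis; it vanished on release. The last torque reading before release was −0.06 N·m. I took it while the arm was holding still, so it says nothing about the slip either way.

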